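# Hold the gearbox cover over its screw holes

### The job

Before the gearbox is closed, spray it: press the red nozzle cap of the cleaner canister right down and let it spring back up, while the cover still lies on the bench. Then pick up the aluminium cover by its handle and hold it level about 15 mm above the blue housing, not touching it, yellow stripe over yellow stripe and all four holes lined up with the threaded holes so that the screws can be started. Finish while holding it still there, do not set it down, and leave the other things on the bench where they are.

Things in the scene. Friction and masses are not known exactly. Their poses are not given: they have to be found in the camera images.
- housing: Blue gearbox housing fixed to the bench: block 150 (x) x 104 (y) x 55 mm, a grey gear in its open top, below the rim. Origin: centre of underside, on the bench, z up; flat top rim at z=+55 mm with four 10 mm threaded holes, 80 mm apart at the -x end (yellow stripe, robot side), 48 mm apart at the +x end. Shaft stub on the -x face; feet 15 mm high reach 74 mm out in +-y.
- cover: Loose aluminium plate, 150 (x) x 104 (y) x 6 mm, 0.24-0.39 kg, outline and hole places as the housing (13 mm holes, yellow stripe at the -x end), flat on the bench. Origin: centre of underside, z up. Dark bow handle on top: bar 84 mm long along x, centred over the origin, 12 mm wide (y), from 28 to 40 mm above the underside; 22 mm free below it between posts at x=+-36 mm.
- canister: White cleaner canister with a green band, 56 mm across, in a black 80 mm round holder screwed to the bench (fixed), 153 mm high with its cap. Origin: centre of its underside. It stands at the housing's +y side, nozzle spout (its -y) aimed at the housing.
- nozzle (a joint): Travel of the red nozzle cap on the canister: 0 = up, 0.006 m = fully down; pressed straight down against a spring, 2 N at the start to 8 N fully down; springs back up by itself.
- nozzle_top (a point): Centre of the flat top of the red nozzle cap (26 mm across), 153 mm above the bench when up.
- bolt_a: Hexagon screw, 79 mm long, lying loose behind the work; bystander, origin at its underside's centre.
- bolt_b: Second hexagon screw, 79 mm long, lying loose behind the work; bystander.
- hub: Grey metal hub flange, 70 mm across, 35 mm high, lying loose behind the work; bystander.
- pin: Ground steel pin, 90 mm long, 20 mm across, lying loose behind the work; bystander.
- housing_hole0 (a point): Mouth centre of the housing's front left threaded hole, on the top rim (front = yellow stripe end, left = +y): x=-63, y=+40, z=+55 mm in the housing's frame.
- cover_hole0 (a point): Centre, at the underside, of the cover's front left hole (front = yellow stripe end, left = +y): x=-63, y=+40, z=0 mm in the cover's frame; belongs over housing_hole0.
- housing_hole1 (a point): Mouth centre of the housing's front right threaded hole, on the top rim (front = yellow stripe end, left = +y): x=-63, y=-40, z=+55 mm in the housing's frame.
- cover_hole1 (a point): Centre, at the underside, of the cover's front right hole (front = yellow stripe end, left = +y): x=-63, y=-40, z=0 mm in the cover's frame; belongs over housing_hole1.
- housing_hole2 (a point): Mouth centre of the housing's back left threaded hole, on the top rim (front = yellow stripe end, left = +y): x=+63, y=+24, z=+55 mm in the housing's frame.
- cover_hole2 (a point): Centre, at the underside, of the cover's back left hole (front = yellow stripe end, left = +y): x=+63, y=+24, z=0 mm in the cover's frame; belongs over housing_hole2.
- housing_hole3 (a point): Mouth centre of the housing's back right threaded hole, on the top rim (front = yellow stripe end, left = +y): x=+63, y=-24, z=+55 mm in the housing's frame.
- cover_hole3 (a point): Centre, at the underside, of the cover's back right hole (front = yellow stripe end, left = +y): x=+63, y=-24, z=0 mm in the cover's frame; belongs over housing_hole3.
Not all that is in view belongs to the job. There is more than one size of the cover; the job needs the larger.

How it is judged:
By the outcome, as a careful person would: the job done as asked, in the order asked, and still so for the second after the job is handed in, while the arm keeps its last pose, push and grip.
It also fails if it takes over 58 s, if anything falls off the work surface, if the arm or the gripper's body presses on something with over 40 N, if the wrist force passes 120 N, or if a joint passes its speed limit or range.

### The arm

A 6-joint arm with a two-finger parallel gripper is mounted at the origin on a cart in front of the work surface, level with it; the furniture and walls round the work are solid. World frame = base frame: x ahead of the robot, y to its left, z up, the work surface at z = 0. Lengths are in m, angles in rad, forces in N, time in s.
With the tool pointing down it reaches from about 0.375 to 0.9 m from the base axis. Payload 3.1 kg.
Tool frame: the origin (TCP) lies at the very end of the fingers, on their centre line; the grasp point (between the pads) lies 19 mm behind it (arm.pinch_z is the distance from the TCP to the grasp point, in m); z points along the fingers, y is the line along which they close (so a half turn about z gives the same grasp; the last joint's range is limited). The gripper opens to 85 mm and grips with 20 to 120 N. Pads are 22 mm wide; open, the fingers measure 114 mm over their backs; the gripper's body (76 mm by 85 mm) begins 54 mm behind the grasp point. The pads swing forward as they close: fully open they stand 13 mm farther back than shut.
Start: joints at [0.959, 0.527, 1.433, -0, 1.181, -0.178], TCP at [0.263, 0.567, 0.231] pointing down, gripper open.
Joint ranges: [-3.08, 3.08], [-0.75, 2.2], [0.22, 2.44], [-1.43, 4.57], [0, 2.65], [-2.85, 2.85]. Speed limits (rad/s): [2.79, 2.79, 3.14, 3.14, 3.14, 3.14].

### API

Orientations are given as a unit quaternion [x, y, z, w].
In Python, from station import read_state, viewer, arm gives the robot as it stands.
- The arm moves only by the tool play_rows, never from a script. Its argument "plan" is a list of rows, each an object of numbers: "dx", "dy", "dz": the shift along the tool's x, y, z each as a share of 0.15 m, from -1 to 1; "rx", "ry", "rz": the turn, a rotation vector about the tool's x, y, z each as a share of pi rad, from -1 to 1; "jaw": the opening, from -1 (shut) to 1 (fully open). In form: [{"dx": .., "dy": .., "dz": .., "rx": .., "ry": .., "rz": .., "jaw": ..}, ...]. A call has 1 to 20 rows; each row is the pose to reach, as a shift and turn from the pose commanded when the call began, along the tool's axes at that moment, turning the shorter way round; what a row does not reach only later rows make up. A row lasts 1/12 s, in which the tool goes at most 41.7 mm and 7.16 degrees, less where a joint would pass 70% of its speed; a pose out of reach is approached as far as the arm can. A call with a number of a shift or a turn outside -1 to 1 is refused whole. A call with a gripper value outside its range is refused whole. The fingers move at their own pace and stop on an object; the grip force is fixed at half the most. Time passes only in rows, so rows that repeat a pose let the fingers close. It gives the time, the measured TCP pose, the force, the opening and the grip force at its end, in the units of the state.
- read_state(): the state, without advancing time (a new reading comes with each control period).
- viewer.grab_frame(name): name is "scene" or "top"; returns the picture (384x512x3 uint8, red, green, blue); there is no depth.
- viewer.get_calibration(name): a dict with "camera_matrix" (3x3 intrinsics, pixels), "pose" (4x4, takes a point from camera to world coordinates). Camera axes: x right, y up, looking along -z (the intrinsics and any distortion apply to the point x, -y, -z); pixel columns grow to the right and rows downward; lengths in m; the calibration is good to about 2 mm. A picture is of the moment at which its call begins. get_calibration takes no time and is no camera call.
- arm.hand_in(): hands the job in; it is judged then, once.
The state is a dict: "t": time; "joints": joint angles; "dq": joint speeds; "tau": joint torques, N m; "ee_pos": TCP position; "eef_rot": TCP orientation; "ft_force": force on the tool from outside, world axes, zero at the start; "wrist_torque": the same for the moment, N m; "opening": finger opening in m; "gripper_force": force on a finger pad.
Only numpy, scipy, OpenCV 4.12 (cv2) and the standard library are available. Lean on these libraries where they do the work, as an engineer would, in place of code of your own. Each camera call takes 0.05 s, during which the arm holds its last target. There are 200 camera calls.

## Working session

There is one attempt and no reset: what is moved stays moved. The work goes in short steps, Python scripts to look and compute and a tool call to move; the robot and the scene stay as the last step left them, time stands still between calls to the robot, and variables do not carry over. Pictures are saved under pics/ and viewed, at most 10 in all, crops included, and the job is handed in when it is done.

Besides the shell and the picture viewer there is one more tool, called after "Request:" as name(argument=value, ...), one argument or row to a line, values as JSON. play_rows: Moves the arm, as the interface text tells. Its arguments: {"type":"object","properties":{"plan":{"type":"array"}},"required":["plan"]}

```bash
mkdir -p pics; python3 - <<'E'
from station import read_state, viewer, arm
import cv2,numpy as np
for n in("scene","top"):
    im=viewer.grab_frame(n); cv2.imwrite(f"pics/{n}0.png",im[...,::-1])
    c=viewer.get_calibration(n); print(n,{k:np.round(np.array(v),3).tolist() for k,v in c.items()})
s=read_state(); print(s); print(arm.pinch_z)
E
```

```text
scene {'camera_matrix': [[468.096, 0.0, 251.686], [0.0, 468.096, 186.421], [0.0, 0.0, 1.0]], 'pose': [[0.673, 0.275, -0.686, -0.307], [-0.739, 0.265, -0.619, -0.881], [0.011, 0.924, 0.382, 0.608], [0.0, 0.0, 0.0, 1.0]]}
top {'camera_matrix': [[376.372, 0.0, 254.759], [0.0, 376.372, 189.202], [0.0, 0.0, 1.0]], 'pose': [[-0.005, 0.988, -0.157, 0.39], [-0.995, 0.011, 0.096, 0.015], [0.096, 0.157, 0.983, 1.119], [0.0, 0.0, 0.0, 1.0]]}
{'t': 0.1, 'joints': array([ 9.58510598e-01,  5.28406843e-01,  1.43379467e+00, -1.12812110e-05,
        1.18142642e+00, -1.78514186e-01]), 'dq': array([-0.00178422, -0.00148236, -0.00434884,  0.00048125, -0.00071067,
        0.00033544]), 'tau': array([ 7.30893498e-05, -4.43298590e+01, -1.78587288e+01, -1.75122377e-04,
        3.88794710e-03,  1.30639452e-05]), 'ee_pos': array([0.26228172, 0.56657254, 0.2304043 ]), 'eef_rot': array([ 2.15187194e-01,  9.76572289e-01, -9.41127847e-04, -3.87156910e-04]), 'ft_force': array([0.52395549, 0.30428294, 0.06825955]), 'wrist_torque': array([ 0.0551425 , -0.02853215,  0.00034843]), 'gripper_force': 0.0, 'opening': 0.08541832574712083}
0.0187
```

View pics/scene0.png

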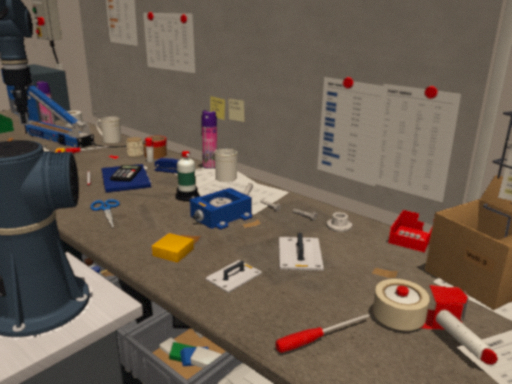

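View pics/top0.png

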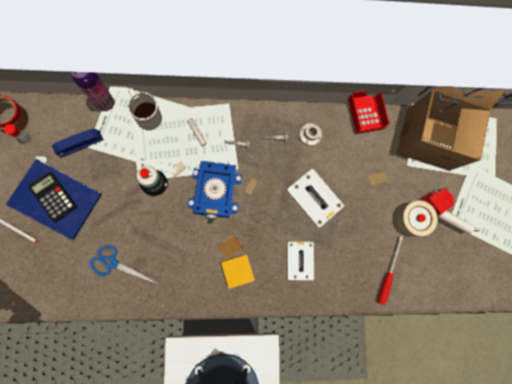

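The top view shows two covers, at (316,197) and (301,260), with the first one looking larger. The red-capped canister is at (147,177), left of the blue housing at (215,188). Other red things are the mug (8,115), phone (367,112) and tape (421,217), and none of them is a canister. I'll check all of this in a close crop.

```bash
cat > h.py <<'E'
import cv2,numpy as np
from station import read_state, viewer, arm
from scipy.spatial.transform import Rotation as R
def ray(n,uv,z):
    c=viewer.get_calibration(n);K=np.array(c["camera_matrix"]);T=np.array(c["pose"])
    d=np.linalg.inv(K)@[uv[0],uv[1],1]; d=T[:3,:3]@(d*[1,-1,-1]); o=T[:3,3]
    return o+d*(z-o[2])/d[2]
def proj(n,p):
    c=viewer.get_calibration(n);K=np.array(c["camera_matrix"]);T=np.array(c["pose"])
    q=T[:3,:3].T@(np.array(p)-T[:3,3]); q=K@(q*[1,-1,-1]); return q[:2]/q[2]
def togo(p):  # world target TCP -> dx,dy,dz shares
    s=read_state(); return R.from_quat(s["eef_rot"]).inv().apply(np.array(p)-s["ee_pos"])/.15
E
python3 - <<'E'
from h import *
im=cv2.imread("pics/top0.png")
cv2.imwrite("pics/crop.png",cv2.resize(im[145:285,125:355],(800,487),interpolation=cv2.INTER_CUBIC))
h=cv2.cvtColor(im,cv2.COLOR_BGR2HSV)
# covers
m=((h[...,1]<40)&(h[...,2]>170)).astype('uint8')
for cnt in cv2.findContours(m,cv2.RETR_EXTERNAL,cv2.CHAIN_APPROX_NONE)[0]:
    if cv2.contourArea(cnt)<250: continue
    r=cv2.minAreaRect(cnt)
    if 255<r[0][0]<370 and 160<r[0][1]<290:
        P=np.array([ray("top",q,.006) for q in cv2.boxPoints(r)]); print("cover",r,P[:,:2].round(3).tolist(),P.mean(0))
m=((h[...,0]>100)&(h[...,0]<130)&(h[...,1]>120)).astype('uint8');m[:, :185]=0;m[:,250:]=0
for cnt in cv2.findContours(m,cv2.RETR_EXTERNAL,cv2.CHAIN_APPROX_NONE)[0]:
    if cv2.contourArea(cnt)>200: print("housing",cv2.minAreaRect(cnt),ray("top",cv2.minAreaRect(cnt)[0],.03))
for n,b in(("top",(130,155,165,190)),("scene",(175,145,200,170))):
    h=cv2.cvtColor(cv2.imread(f"pics/{n}0.png"),cv2.COLOR_BGR2HSV)
    m=(((h[...,0]<8)|(h[...,0]>172))&(h[...,1]>130)&(h[...,2]>80)).astype('uint8');k=np.zeros_like(m);k[b[1]:b[3],b[0]:b[2]]=1
    v,u=np.nonzero(m*k);print(n,"cap",len(u),u.mean(),v.mean(),u.min(),u.max(),v.min(),v.max(),ray(n,(u.mean(),v.mean()),.148))
E
```

```text
cover ((300.5, 260.5), (39.0, 25.0), 90.0) [[0.413, -0.192], [0.413, -0.268], [0.3, -0.264], [0.301, -0.19]] [ 0.35675115 -0.22831789  0.006     ]
cover ((315.6474609375, 197.35995483398438), (50.68207931518555, 33.81990051269531), 49.84400177001953) [[0.57, -0.19], [0.639, -0.272], [0.52, -0.37], [0.453, -0.287]] [ 0.54542272 -0.27977902  0.006     ]
housing ((214.50003051757812, 189.00001525878906), (48.62161636352539, 51.72248458862305), 7.125016689300537) [0.5635695  0.02668527 0.03      ]
top cap 70 144.17142857142858 172.6 140 148 168 177 [0.58546571 0.20550679 0.148     ]
scene cap 39 184.51282051282053 153.23076923076923 181 189 151 156 [0.57509207 0.1961361  0.148     ]
```

View pics/crop.png

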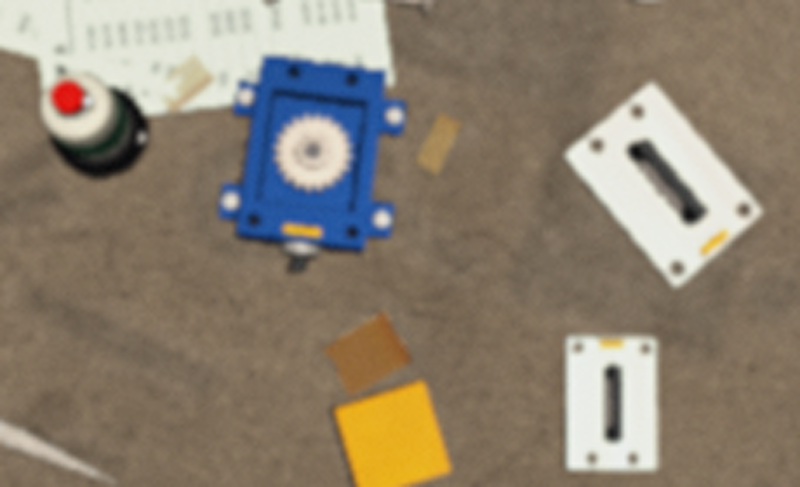

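The crop confirms the choices:
- **Cover:** the larger plate, crop (663,185), with its stripe at (715,243) facing right and toward the robot. The smaller plate at (612,403) is the decoy.
- **Housing:** stripe at (303,230), robot side. Its holes are at about (252,219), (352,232), (293,71) and (352,79).
- **Cap:** red, at (68,98).

Next I move over the cap.

```bash
python3 - <<'E'
from h import *
im=cv2.imread("pics/top0.png");s=800/230
f=lambda x,y:(x/s+125-.36,y/s+145-.36)
def fit(pix,z,name):
    L=np.array([[-63,40],[-63,-40],[63,24],[63,-24]])/1e3
    g=cv2.cvtColor(im,cv2.COLOR_BGR2GRAY).astype(float);W=[]
    for p in pix:
        u,v=f(*p);ui,vi=round(u),round(v);w=g[vi-3:vi+4,ui-3:ui+4];w=np.clip(np.median(w)-8-w,0,None)
        yy,xx=np.mgrid[vi-3:vi+4,ui-3:ui+4];W.append(ray("top",((w*xx).sum()/w.sum(),(w*yy).sum()/w.sum()),z)[:2])
    W=np.array(W);a=L-L.mean(0);b=W-W.mean(0)
    th=np.arctan2((a[:,0]*b[:,1]-a[:,1]*b[:,0]).sum(),(a*b).sum());c,sn=np.cos(th),np.sin(th);Rm=np.array([[c,-sn],[sn,c]])
    t=W.mean(0)-Rm@L.mean(0);print(name,t,np.degrees(th),"res mm",((W-(L@Rm.T+t))*1e3).round(1).tolist())
fit([(254,219),(352,232),(293,71),(352,79)],.055,"housing")
fit([(677,268),(744,210),(597,146),(637,112)],.006,"cover")
# order left(+y) = image left
print(togo([.583,.204,.19]).round(3))
E
```

```text
housing [0.56370108 0.0262591 ] -6.654616497039148 res mm [[0.1, 0.1], [-0.1, -0.2], [0.1, 0.1], [-0.1, -0.0]]
cover [ 0.54500814 -0.27896378] 39.77195319850509 res mm [[-1.2, 0.9], [0.4, -1.8], [0.5, 0.5], [0.4, 0.4]]
[-2.956 -1.294  0.271]
```

Request:
play_rows(
  plan=[
    {"dx": -1,"dy": -0.43,"dz": 0,"rx": 0,"ry": 0,"rz": 0,"jaw": -1},
    {"dx": -1,"dy": -0.43,"dz": 0,"rx": 0,"ry": 0,"rz": 0,"jaw": -1},
    {"dx": -1,"dy": -0.43,"dz": 0,"rx": 0,"ry": 0,"rz": 0,"jaw": -1},
    {"dx": -1,"dy": -0.43,"dz": 0,"rx": 0,"ry": 0,"rz": 0,"jaw": -1},
    {"dx": -1,"dy": -0.43,"dz": 0,"rx": 0,"ry": 0,"rz": 0,"jaw": -1},
  ],
)

```text
t: 0.52
ee_pos: [0.376, 0.4408, 0.2309]
eef_rot: [0.218, 0.976, -0.001, 0.001]
ft_force: [-0.4, 0.4, 0.1]
opening: 0.0256
gripper_force: 0.0
```

Request:
play_rows(
  plan=[
    {"dx": -1,"dy": -0.43,"dz": 0,"rx": 0,"ry": 0,"rz": 0,"jaw": -1},
    {"dx": -1,"dy": -0.43,"dz": 0,"rx": 0,"ry": 0,"rz": 0,"jaw": -1},
    {"dx": -1,"dy": -0.43,"dz": 0,"rx": 0,"ry": 0,"rz": 0,"jaw": -1},
    {"dx": -1,"dy": -0.43,"dz": 0,"rx": 0,"ry": 0,"rz": 0,"jaw": -1},
    {"dx": -1,"dy": -0.43,"dz": 0,"rx": 0,"ry": 0,"rz": 0,"jaw": -1},
  ],
)

```text
t: 0.93
ee_pos: [0.4857, 0.3194, 0.2311]
eef_rot: [0.218, 0.976, -0.001, 0.002]
ft_force: [0.1, 0.8, -0.6]
opening: -0.0003
gripper_force: 0.0
```

Request:
play_rows(
  plan=[
    {"dx": -0.95,"dy": -0.43,"dz": 0,"rx": 0,"ry": 0,"rz": 0,"jaw": -1},
    {"dx": -0.95,"dy": -0.43,"dz": 0,"rx": 0,"ry": 0,"rz": 0,"jaw": -1},
    {"dx": -0.95,"dy": -0.43,"dz": 0,"rx": 0,"ry": 0,"rz": 0,"jaw": -1},
    {"dx": -0.95,"dy": -0.43,"dz": 0.27,"rx": 0,"ry": 0,"rz": 0,"jaw": -1},
    {"dx": -0.95,"dy": -0.43,"dz": 0.27,"rx": 0,"ry": 0,"rz": 0,"jaw": -1},
    {"dx": -0.95,"dy": -0.43,"dz": 0.27,"rx": 0,"ry": 0,"rz": 0,"jaw": -1},
    {"dx": -0.95,"dy": -0.43,"dz": 0.27,"rx": 0,"ry": 0,"rz": 0,"jaw": -1},
  ],
)

```text
t: 1.52
ee_pos: [0.5814, 0.2062, 0.1898]
eef_rot: [0.215, 0.977, -0.0, -0.002]
ft_force: [-0.4, 0.4, 0.1]
opening: -0.0
gripper_force: 0.0
```

```bash
python3 - <<'E'
from h import *
a=viewer.grab_frame("scene")[...,::-1]; b=viewer.grab_frame("top")[...,::-1]
s=read_state();print(s["t"],s["ee_pos"],s["eef_rot"],s["ft_force"],s["opening"],proj("scene",s["ee_pos"]),proj("scene",[.583,.204,.153]))
c=np.hstack([cv2.resize(x,(400,400),interpolation=cv2.INTER_CUBIC) for x in (a[110:210,140:240],b[125:225,100:200])])
cv2.imwrite("pics/cap.png",c)
E
```

```text
1.6167 [0.58202412 0.20721932 0.19153976] [2.14361094e-01 9.76754422e-01 3.46628275e-04 1.17710510e-05] [ 0.02059917 -0.32890063  0.21931147] 0.00011082249466601002 [183.29694549 138.48936775] [184.76109081 150.56811767]
```

View pics/cap.png

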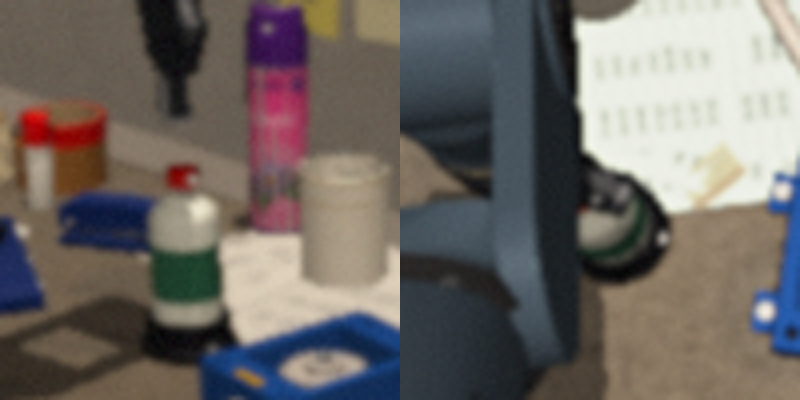

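The left half of the crop shows the shut fingertips at scene (184,139), right above the red cap at (185.5,153). The right half is hidden by the arm. I'll press with a small -y correction.

Request:
play_rows(
  plan=[
    {"dx": -0.01,"dy": -0.02,"dz": 0.1,"rx": 0,"ry": 0,"rz": 0,"jaw": -1},
    {"dx": -0.01,"dy": -0.02,"dz": 0.2,"rx": 0,"ry": 0,"rz": 0,"jaw": -1},
    {"dx": -0.01,"dy": -0.02,"dz": 0.24,"rx": 0,"ry": 0,"rz": 0,"jaw": -1},
    {"dx": -0.01,"dy": -0.02,"dz": 0.26,"rx": 0,"ry": 0,"rz": 0,"jaw": -1},
    {"dx": -0.01,"dy": -0.02,"dz": 0.27,"rx": 0,"ry": 0,"rz": 0,"jaw": -1},
    {"dx": -0.01,"dy": -0.02,"dz": 0.27,"rx": 0,"ry": 0,"rz": 0,"jaw": -1},
  ],
)

```text
t: 2.12
ee_pos: [0.5822, 0.2033, 0.1513]
eef_rot: [0.215, 0.977, 0.0, -0.0]
ft_force: [-2.7, 1.6, 2.7]
opening: -0.0003
gripper_force: 1.8
```

Request:
play_rows(
  plan=[
    {"dx": 0,"dy": 0,"dz": 0.015,"rx": 0,"ry": 0,"rz": 0,"jaw": -1},
    {"dx": 0,"dy": 0,"dz": 0.03,"rx": 0,"ry": 0,"rz": 0,"jaw": -1},
    {"dx": 0,"dy": 0,"dz": 0.03,"rx": 0,"ry": 0,"rz": 0,"jaw": -1},
    {"dx": 0,"dy": 0,"dz": 0.03,"rx": 0,"ry": 0,"rz": 0,"jaw": -1},
  ],
)

```text
t: 2.45
ee_pos: [0.5831, 0.203, 0.1474]
eef_rot: [0.215, 0.977, 0.001, 0.0]
ft_force: [-3.5, 2.4, 7.5]
opening: 0.0001
gripper_force: 3.8
```

Request:
play_rows(
  plan=[
    {"dx": 0,"dy": 0,"dz": 0.01,"rx": 0,"ry": 0,"rz": 0,"jaw": -1},
    {"dx": 0,"dy": 0,"dz": 0.02,"rx": 0,"ry": 0,"rz": 0,"jaw": -1},
    {"dx": 0,"dy": 0,"dz": 0.02,"rx": 0,"ry": 0,"rz": 0,"jaw": -1},
    {"dx": 0,"dy": 0,"dz": 0.02,"rx": 0,"ry": 0,"rz": 0,"jaw": -1},
  ],
)

```text
t: 2.78
ee_pos: [0.5831, 0.2031, 0.1469]
eef_rot: [0.215, 0.977, 0.001, 0.001]
ft_force: [-7.7, 0.8, 19.7]
opening: 0.0002
gripper_force: 9.7
```

The force reached 19.7 N, well over the 8 N needed, so the cap bottomed out. Now I lift off and head for the cover.

Request:
play_rows(
  plan=[
    {"dx": 0,"dy": 0,"dz": -0.05,"rx": 0,"ry": 0,"rz": 0,"jaw": -1},
    {"dx": 0,"dy": 0,"dz": -0.2,"rx": 0,"ry": 0,"rz": 0,"jaw": -1},
    {"dx": 0,"dy": 0,"dz": -0.5,"rx": 0,"ry": 0,"rz": 0,"jaw": -1},
    {"dx": 0,"dy": 0,"dz": -0.5,"rx": 0,"ry": 0,"rz": 0,"jaw": -1},
    {"dx": -0.37,"dy": -1,"dz": -0.5,"rx": 0,"ry": 0,"rz": 0,"jaw": 0},
    {"dx": -0.37,"dy": -1,"dz": -0.5,"rx": 0,"ry": 0,"rz": 0,"jaw": 0},
    {"dx": -0.37,"dy": -1,"dz": -0.5,"rx": 0,"ry": 0,"rz": 0,"jaw": 0},
    {"dx": -0.37,"dy": -1,"dz": -0.5,"rx": 0,"ry": 0,"rz": 0,"jaw": 0},
    {"dx": -0.37,"dy": -1,"dz": -0.5,"rx": 0,"ry": 0,"rz": 0,"jaw": 0},
  ],
)

```text
t: 3.53
ee_pos: [0.5713, 0.0363, 0.2184]
eef_rot: [0.218, 0.976, -0.002, 0.002]
ft_force: [-0.5, 1.0, -0.2]
opening: 0.0426
gripper_force: 0.0
```

Request:
play_rows(
  plan=[
    {"dx": -0.37,"dy": -1,"dz": 0,"rx": 0,"ry": 0,"rz": 0,"jaw": 0},
    {"dx": -0.37,"dy": -1,"dz": 0,"rx": 0,"ry": 0,"rz": 0,"jaw": 0},
    {"dx": -0.37,"dy": -1,"dz": 0,"rx": 0,"ry": 0,"rz": 0,"jaw": 0},
    {"dx": -0.37,"dy": -1,"dz": 0,"rx": 0,"ry": 0,"rz": 0,"jaw": 0},
    {"dx": -0.37,"dy": -1,"dz": 0,"rx": 0,"ry": 0,"rz": 0,"jaw": 0},
  ],
)

```text
t: 3.95
ee_pos: [0.559, -0.1238, 0.2185]
eef_rot: [0.218, 0.976, -0.002, 0.003]
ft_force: [0.4, 0.3, 0.2]
opening: 0.0424
gripper_force: 0.0
```

Request:
play_rows(
  plan=[
    {"dx": -0.37,"dy": -1,"dz": 0,"rx": 0,"ry": 0,"rz": 0.64,"jaw": 0},
    {"dx": -0.37,"dy": -1,"dz": 0,"rx": 0,"ry": 0,"rz": 0.64,"jaw": 0},
    {"dx": -0.37,"dy": -1,"dz": 0,"rx": 0,"ry": 0,"rz": 0.64,"jaw": 0},
    {"dx": -0.37,"dy": -1,"dz": 0,"rx": 0,"ry": 0,"rz": 0.64,"jaw": 0},
    {"dx": -0.37,"dy": -1,"dz": 0,"rx": 0,"ry": 0,"rz": 0.64,"jaw": 0},
    {"dx": -0.37,"dy": -1,"dz": 0,"rx": 0,"ry": 0,"rz": 0.64,"jaw": 0},
    {"dx": -0.37,"dy": -1,"dz": 0,"rx": 0,"ry": 0,"rz": 0.64,"jaw": 0},
    {"dx": -0.37,"dy": -1,"dz": 0,"rx": 0,"ry": 0,"rz": 0.64,"jaw": 0},
    {"dx": -0.37,"dy": -1,"dz": 0,"rx": 0,"ry": 0,"rz": 0.64,"jaw": 0},
    {"dx": -0.37,"dy": -1,"dz": 0,"rx": 0,"ry": 0,"rz": 0.64,"jaw": 0},
    {"dx": -0.37,"dy": -1,"dz": 0,"rx": 0,"ry": 0,"rz": 0.64,"jaw": 0},
    {"dx": -0.37,"dy": -1,"dz": 0,"rx": 0,"ry": 0,"rz": 0.64,"jaw": 0},
    {"dx": -0.37,"dy": -1,"dz": 0,"rx": 0,"ry": 0,"rz": 0.64,"jaw": 0},
    {"dx": -0.37,"dy": -1,"dz": 0,"rx": 0,"ry": 0,"rz": 0.64,"jaw": 0},
    {"dx": -0.37,"dy": -1,"dz": 0,"rx": 0,"ry": 0,"rz": 0.64,"jaw": 0},
    {"dx": -0.37,"dy": -1,"dz": 0,"rx": 0,"ry": 0,"rz": 0.64,"jaw": 0},
    {"dx": -0.37,"dy": -1,"dz": 0,"rx": 0,"ry": 0,"rz": 0.64,"jaw": 0},
    {"dx": -0.37,"dy": -1,"dz": 0,"rx": 0,"ry": 0,"rz": 0.64,"jaw": 0},
  ],
)

```text
t: 5.45
ee_pos: [0.5455, -0.276, 0.2181]
eef_rot: [0.939, 0.343, 0.0, 0.001]
ft_force: [-0.2, -0.0, 0.0]
opening: 0.043
gripper_force: 0.0
```

```bash
python3 - <<'E'
from h import *
a=viewer.grab_frame("scene")[...,::-1]; b=viewer.grab_frame("top")[...,::-1]
s=read_state();y=R.from_quat(s["eef_rot"]).as_matrix()[:,1];print(s["t"],s["ee_pos"],np.degrees(np.arctan2(y[1],y[0])),s["ft_force"],s["opening"])
print(togo([.545,-.279,.05]))
c=np.hstack([cv2.resize(x,(400,400),interpolation=cv2.INTER_CUBIC) for x in (a[195:295,240:340],a[110:210,140:240])])
cv2.imwrite("pics/cov.png",c)
h=cv2.cvtColor(np.ascontiguousarray(a),cv2.COLOR_BGR2HSV)
h0=cv2.cvtColor(cv2.imread("pics/scene0.png"),cv2.COLOR_BGR2HSV)
for k in(h0,h):
    m=(((k[...,0]<8)|(k[...,0]>172))&(k[...,1]>130)&(k[...,2]>80))[145:170,175:200];v,u=np.nonzero(m);print(len(v),v.mean()+145,v.min()+145)
E
```

```text
5.55 [ 0.54524394 -0.27602441  0.21794071] -49.90035441628996 [-0.48811104  0.03818542 -1.03728761] 0.04296375658504711
[-0.01414711  0.01322798  1.11961416]
39 153.23076923076923 151
40 153.275 151
```

View pics/cov.png

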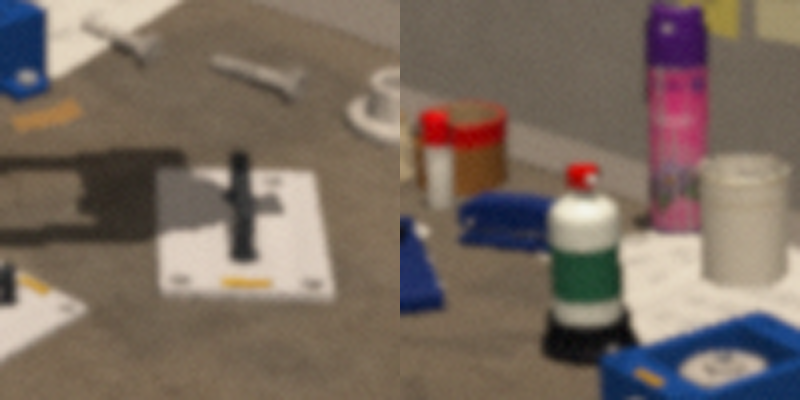

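The cap is back up (same pixels as before) and the cover hasn't moved; its handle is at scene (300,247). Descending now.

Request:
play_rows(
  plan=[
    {"dx": -0.014,"dy": 0.013,"dz": 0.28,"rx": 0,"ry": 0,"rz": 0.002,"jaw": 0.2},
    {"dx": -0.014,"dy": 0.013,"dz": 0.56,"rx": 0,"ry": 0,"rz": 0.002,"jaw": 0.2},
    {"dx": -0.014,"dy": 0.013,"dz": 0.8,"rx": 0,"ry": 0,"rz": 0.002,"jaw": 0.2},
    {"dx": -0.014,"dy": 0.013,"dz": 0.95,"rx": 0,"ry": 0,"rz": 0.002,"jaw": 0.2},
    {"dx": -0.014,"dy": 0.013,"dz": 0.95,"rx": 0,"ry": 0,"rz": 0.002,"jaw": 0.2},
    {"dx": -0.014,"dy": 0.013,"dz": 0.95,"rx": 0,"ry": 0,"rz": 0.002,"jaw": 0.2},
  ],
)

```text
t: 6.05
ee_pos: [0.5441, -0.2786, 0.0743]
eef_rot: [0.941, 0.339, -0.001, -0.001]
ft_force: [-0.3, 0.1, 0.2]
opening: 0.0511
gripper_force: 0.0
```

```bash
python3 - <<'E'
from h import *
a=viewer.grab_frame("scene")[...,::-1]
s=read_state();y=R.from_quat(s["eef_rot"]).as_matrix()[:,1];print(s["t"],s["ee_pos"],np.degrees(np.arctan2(y[1],y[0])),s["ft_force"],s["opening"])
print(togo([.545,-.279,.0165]))
cv2.imwrite("pics/cov2.png",cv2.resize(a[195:295,240:340],(600,600),interpolation=cv2.INTER_CUBIC))
E
```

```text
6.1 [ 0.54529525 -0.27946069  0.07599595] -50.36185488004278 [ 0.16119882 -0.43879051  0.83861691] 0.051406164583850424
[ 3.22659450e-04 -4.16336260e-03  3.96634484e-01]
```

View pics/cov2.png

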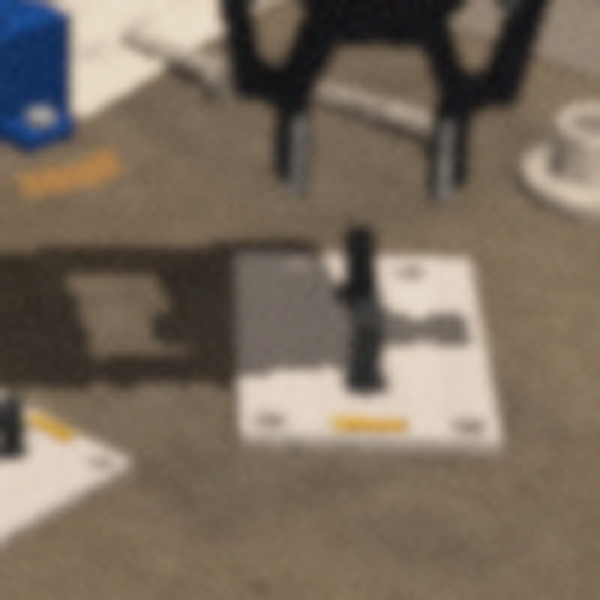

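The fingers at crop x 292 and 446 straddle the bar at about 364, well centred. Going down and gripping.

Request:
play_rows(
  plan=[
    {"dx": 0,"dy": -0.004,"dz": 0.2,"rx": 0,"ry": 0,"rz": 0,"jaw": 0.2},
    {"dx": 0,"dy": -0.004,"dz": 0.33,"rx": 0,"ry": 0,"rz": 0,"jaw": 0.2},
    {"dx": 0,"dy": -0.004,"dz": 0.39,"rx": 0,"ry": 0,"rz": 0,"jaw": 0.2},
    {"dx": 0,"dy": -0.004,"dz": 0.39,"rx": 0,"ry": 0,"rz": 0,"jaw": 0.2},
    {"dx": 0,"dy": -0.004,"dz": 0.39,"rx": 0,"ry": 0,"rz": 0,"jaw": -1},
    {"dx": 0,"dy": -0.004,"dz": 0.39,"rx": 0,"ry": 0,"rz": 0,"jaw": -1},
    {"dx": 0,"dy": -0.004,"dz": 0.39,"rx": 0,"ry": 0,"rz": 0,"jaw": -1},
    {"dx": 0,"dy": -0.004,"dz": 0.39,"rx": 0,"ry": 0,"rz": 0,"jaw": -1},
    {"dx": 0,"dy": -0.004,"dz": 0.39,"rx": 0,"ry": 0,"rz": 0,"jaw": -1},
    {"dx": 0,"dy": -0.004,"dz": 0.39,"rx": 0,"ry": 0,"rz": 0,"jaw": -1},
    {"dx": 0,"dy": -0.004,"dz": 0.39,"rx": 0,"ry": 0,"rz": 0,"jaw": -1},
    {"dx": 0,"dy": -0.004,"dz": 0.39,"rx": 0,"ry": 0,"rz": 0,"jaw": -1},
  ],
)

```text
t: 7.1
ee_pos: [0.5452, -0.2793, 0.0187]
eef_rot: [0.941, 0.339, 0.001, 0.001]
ft_force: [-0.1, -0.1, 6.6]
opening: 0.0105
gripper_force: 60.8
```

Gripped at 60.8 N. Lifting gently.

Request:
play_rows(
  plan=[
    {"dx": 0,"dy": 0,"dz": -0.05,"rx": 0,"ry": 0,"rz": 0,"jaw": -1},
    {"dx": 0,"dy": 0,"dz": -0.15,"rx": 0,"ry": 0,"rz": 0,"jaw": -1},
    {"dx": 0,"dy": 0,"dz": -0.3,"rx": 0,"ry": 0,"rz": 0,"jaw": -1},
    {"dx": 0,"dy": 0,"dz": -0.5,"rx": 0,"ry": 0,"rz": 0,"jaw": -1},
    {"dx": 0,"dy": 0,"dz": -0.7,"rx": 0,"ry": 0,"rz": 0,"jaw": -1},
    {"dx": 0,"dy": 0,"dz": -0.85,"rx": 0,"ry": 0,"rz": 0,"jaw": -1},
    {"dx": 0,"dy": 0,"dz": -0.9,"rx": 0,"ry": 0,"rz": 0,"jaw": -1},
    {"dx": 0,"dy": 0,"dz": -0.9,"rx": 0,"ry": 0,"rz": 0,"jaw": -1},
  ],
)

```text
t: 7.77
ee_pos: [0.5451, -0.2792, 0.1542]
eef_rot: [0.941, 0.339, 0.001, 0.002]
ft_force: [0.3, -0.7, -2.6]
opening: 0.0106
gripper_force: 59.7
```

```bash
cat >> h.py <<'E'
def st():
    s=read_state();M=R.from_quat(s["eef_rot"]).as_matrix();y=M[:,1]
    print("t",s["t"],"p",s["ee_pos"].round(4),"yaw",np.degrees(np.arctan2(y[1],y[0])).round(2),"z",M[:,2].round(4),"F",s["ft_force"].round(1),"T",s["wrist_torque"].round(2),"op",s["opening"],s["gripper_force"]);return s
E
python3 - <<'E'
from h import *
s=st()
# hover above housing: +60 mm over rim
t=np.array([.5637,.0263,s["ee_pos"][2]]);d=togo(t);print(d,"each of 3:",d/3)
E
```

```text
t 7.7667 p [ 0.5451 -0.2792  0.1542] yaw -50.41 z [ 0.0038 -0.0029 -1.    ] F [ 0.3 -0.7 -2.6] T [ 0.01  0.04 -0.07] op 0.010604002555077173 59.6551376581192
[ 1.39323839 -1.49047473 -0.00542331] each of 3: [ 0.4644128  -0.49682491 -0.00180777]
```

Request:
play_rows(
  plan=[
    {"dx": 0.06,"dy": -0.07,"dz": 0,"rx": 0,"ry": 0,"rz": 0,"jaw": -1},
    {"dx": 0.18,"dy": -0.2,"dz": 0,"rx": 0,"ry": 0,"rz": 0,"jaw": -1},
    {"dx": 0.32,"dy": -0.34,"dz": 0,"rx": 0,"ry": 0,"rz": 0,"jaw": -1},
    {"dx": 0.46,"dy": -0.49,"dz": 0,"rx": 0,"ry": 0,"rz": 0,"jaw": -1},
    {"dx": 0.58,"dy": -0.62,"dz": 0,"rx": 0,"ry": 0,"rz": 0,"jaw": -1},
    {"dx": 0.67,"dy": -0.71,"dz": 0,"rx": 0,"ry": 0,"rz": 0,"jaw": -1},
    {"dx": 0.7,"dy": -0.745,"dz": 0,"rx": 0,"ry": 0,"rz": 0,"jaw": -1},
  ],
)

```text
t: 8.35
ee_pos: [0.5513, -0.1207, 0.1493]
eef_rot: [0.94, 0.34, -0.002, -0.003]
ft_force: [0.3, -0.6, -2.2]
opening: 0.0108
gripper_force: 59.6
```

Request:
play_rows(
  plan=[
    {"dx": 0.06,"dy": -0.07,"dz": 0,"rx": 0,"ry": 0,"rz": 0.02,"jaw": -1},
    {"dx": 0.18,"dy": -0.2,"dz": 0,"rx": 0,"ry": 0,"rz": 0.05,"jaw": -1},
    {"dx": 0.32,"dy": -0.34,"dz": 0,"rx": 0,"ry": 0,"rz": 0.08,"jaw": -1},
    {"dx": 0.46,"dy": -0.49,"dz": 0,"rx": 0,"ry": 0,"rz": 0.11,"jaw": -1},
    {"dx": 0.58,"dy": -0.62,"dz": 0,"rx": 0,"ry": 0,"rz": 0.14,"jaw": -1},
    {"dx": 0.67,"dy": -0.71,"dz": 0,"rx": 0,"ry": 0,"rz": 0.17,"jaw": -1},
    {"dx": 0.695,"dy": -0.745,"dz": 0,"rx": 0,"ry": 0,"rz": 0.2,"jaw": -1},
    {"dx": 0.695,"dy": -0.745,"dz": 0,"rx": 0,"ry": 0,"rz": 0.23,"jaw": -1},
    {"dx": 0.695,"dy": -0.745,"dz": 0,"rx": 0,"ry": 0,"rz": 0.25,"jaw": -1},
    {"dx": 0.695,"dy": -0.745,"dz": 0,"rx": 0,"ry": 0,"rz": 0.257,"jaw": -1},
    {"dx": 0.695,"dy": -0.745,"dz": 0,"rx": 0,"ry": 0,"rz": 0.257,"jaw": -1},
    {"dx": 0.695,"dy": -0.745,"dz": 0,"rx": 0,"ry": 0,"rz": 0.257,"jaw": -1},
  ],
)

```text
t: 9.35
ee_pos: [0.5624, 0.0269, 0.1509]
eef_rot: [0.998, -0.058, -0.001, -0.0]
ft_force: [-1.0, 0.2, -2.0]
opening: 0.0107
gripper_force: 59.6
```

```bash
python3 - <<'E'
from h import *
a=viewer.grab_frame("scene")[...,::-1];b=viewer.grab_frame("top")[...,::-1]
s=st();print(togo([.5637,.0263,.095]))
cv2.imwrite("pics/hov_t.png",b);cv2.imwrite("pics/hov_s.png",a)
cv2.imwrite("pics/hov.png",np.hstack([cv2.resize(a[120:240,160:280],(400,400),interpolation=cv2.INTER_CUBIC),cv2.resize(b[140:240,165:265],(400,400),interpolation=cv2.INTER_CUBIC)]))
E
```

```text
t 9.45 p [0.5627 0.0268 0.1514] yaw -96.66 z [-9.e-04  1.e-04 -1.e+00] F [ 0.7 -0.6 -2.2] T [-0.01  0.01  0.01] op 0.010284668132242755 59.6102249622345
[0.00732954 0.00270984 0.37570968]
```

View pics/hov.png

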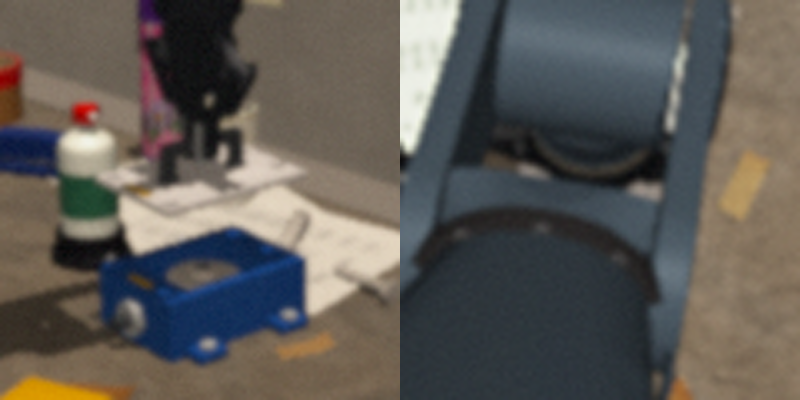

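In the scene half, the cover hangs level above the housing at about scene (218,178). Its stripe at (202,178) is on the same side as the housing's stripe at (202,204). The top view is blocked by the arm. Lowering to about 15 mm.

Request:
play_rows(
  plan=[
    {"dx": 0.007,"dy": 0.003,"dz": 0.06,"rx": 0,"ry": 0,"rz": 0,"jaw": -1},
    {"dx": 0.007,"dy": 0.003,"dz": 0.15,"rx": 0,"ry": 0,"rz": 0,"jaw": -1},
    {"dx": 0.007,"dy": 0.003,"dz": 0.25,"rx": 0,"ry": 0,"rz": 0,"jaw": -1},
    {"dx": 0.007,"dy": 0.003,"dz": 0.33,"rx": 0,"ry": 0,"rz": 0,"jaw": -1},
    {"dx": 0.007,"dy": 0.003,"dz": 0.38,"rx": 0,"ry": 0,"rz": 0,"jaw": -1},
    {"dx": 0.007,"dy": 0.003,"dz": 0.41,"rx": 0,"ry": 0,"rz": 0,"jaw": -1},
    {"dx": 0.007,"dy": 0.003,"dz": 0.41,"rx": 0,"ry": 0,"rz": 0,"jaw": -1},
    {"dx": 0.007,"dy": 0.003,"dz": 0.41,"rx": 0,"ry": 0,"rz": 0,"jaw": -1},
  ],
)

```text
t: 10.12
ee_pos: [0.5642, 0.0264, 0.0903]
eef_rot: [0.998, -0.058, 0.0, 0.0]
ft_force: [-0.2, -0.8, -1.7]
opening: 0.0106
gripper_force: 59.6
```

```bash
python3 - <<'E'
from h import *
P=[]
for i in range(8):
    a=viewer.grab_frame("scene")[...,::-1]; P.append(read_state()["ee_pos"]); A=a.astype(float) if i==0 else A+a
A=(A/8).astype('uint8');cv2.imwrite("pics/fin_s.png",A)
s=st();p=np.mean(P,0);print(p.round(4));print(togo([.5637,.0263,.0887]))
cv2.imwrite("pics/fin.png",cv2.resize(A[140:235,170:270],(600,570),interpolation=cv2.INTER_CUBIC))
th=np.radians(-6.65);Rm=np.array([[np.cos(th),-np.sin(th)],[np.sin(th),np.cos(th)]])
for n,c,z in(("housing rim",[.5637,.0263],.055),("cover top",p[:2],p[2]-.0187+.006)):
    for x,y in((-75,52),(-75,-52),(75,-52),(75,52)):
        q=Rm@[x/1e3,y/1e3]+c;u=proj("scene",[*q,z]);print(n,x,y,u.round(1),"crop",((u-[170,140])*6).round(0))
E
```

```text
t 10.5167 p [0.5641 0.0265 0.0907] yaw -96.67 z [ 7.e-04 -1.e-04 -1.e+00] F [ 0.5  0.5 -2.8] T [-0.01 -0.01  0.05] op 0.010457415073679073 59.5820152759552
[0.5644 0.0265 0.0909]
[-0.00281849  0.00168041  0.01335751]
housing rim -75 52 [189.2 198.2] crop [115. 349.]
housing rim -75 -52 [210.5 210. ] crop [243. 420.]
housing rim 75 -52 [251.6 196.1] crop [490. 337.]
housing rim 75 52 [229.6 185.7] crop [358. 274.]
cover top -75 52 [189.  190.8] crop [114. 305.]
cover top -75 -52 [210.5 202.2] crop [243. 373.]
cover top 75 -52 [251.8 188.8] crop [491. 293.]
cover top 75 52 [229.7 178.7] crop [358. 232.]
```

View pics/fin.png

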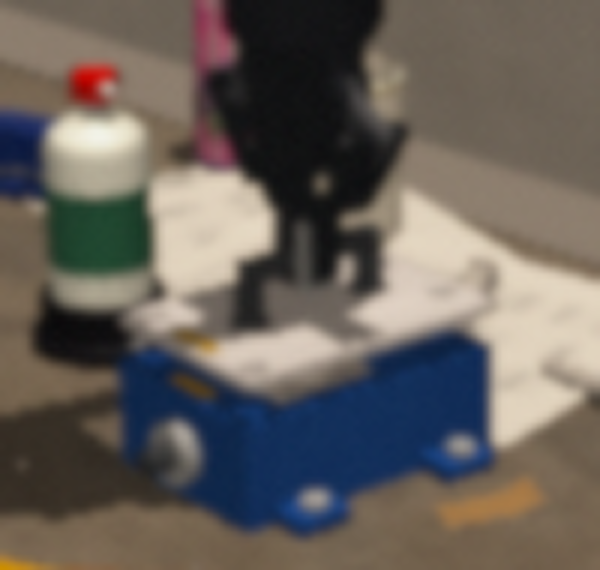

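The cover hangs level with a gap all round. Its stripe at crop (196,340) sits over the housing's at (193,384), and the canister cap is up. I'll check the alignment with this one camera by casting both stripes and the outer edges onto their planes.

```bash
python3 - <<'E'
from h import *
A=cv2.imread("pics/fin_s.png");B=cv2.imread("pics/scene0.png")
zc=.0909-.0187
def stripe(im,v0,v1,z):
    h=cv2.cvtColor(im,cv2.COLOR_BGR2HSV).astype(int);b=im.astype(int)
    w=np.clip((b[...,1]+b[...,2])/2-b[...,0]-40,0,None)[v0:v1,195:212];y,x=np.mgrid[v0:v1,195:212]
    u=(w*x).sum()/w.sum(),(w*y).sum()/w.sum();print(u,w.sum(),ray("scene",u,z)[:2].round(4))
print("housing stripe before/now, cover stripe");stripe(B,199,209,.055);stripe(A,201,209,.055);stripe(A,192,200,zc+.006)
th=np.radians(-6.65);ex=np.array([np.cos(th),np.sin(th)]);ey=np.array([-ex[1],ex[0]])
# edge scan: step along a world line at height z, sample the picture, find strongest step
def edge(im,c,d,z,ch,rng,sign):
    t=np.arange(rng[0],rng[1],.0005);m=np.array([proj("scene",[*(c+d*k),z]) for k in t]).astype('float32')
    g=cv2.remap(im,m[:,:1],m[:,1:],cv2.INTER_CUBIC).astype(float)[:,0,:]@ch;g=np.convolve(np.pad(g,4,'edge'),np.ones(9)/9,'valid')
    e=sign*np.gradient(g);i=e[5:-5].argmax()+5;return round(t[i]*1e3,1)
c=np.array([.5637,.0263]);ch=np.array([1,0,-1.]);gr=np.array([0,0,1.])
print("housing -x edge (scene0), -y edge:")
print("cover outline -x edge, red falls outward at z underside", [edge(A,c+ey*k,-ex,zc,gr,(.06,.09),-1) for k in(-.045,-.03,-.015,.015,.03,.045)])
print("cover -y edge",[edge(A,c+ex*k,-ey,zc,gr,(.037,.067),-1) for k in(-.06,-.04,-.02,0,.02,.04,.06)])
w=np.array([0,0,1.])
print("cover +x edge",[edge(A,c+ex*.0+ey*k,ex,zc+.006,gr,(.06,.09),-1) for k in(-.045,-.03,-.015)])
# housing holes in scene0 and cover holes in A: dark centroid
def hole(im,L,z,sz=3):
    u=proj("scene",[*(c+ex*L[0]+ey*L[1]),z]);ui,vi=np.round(u).astype(int);g=im[vi-sz:vi+sz+1,ui-sz-1:ui+sz+2].sum(2).astype(float)
    w=np.clip(np.median(g)-15-g,0,None);y,x=np.mgrid[vi-sz:vi+sz+1,ui-sz-1:ui+sz+2];q=(w*x).sum()/w.sum(),(w*y).sum()/w.sum()
    d=ray("scene",q,z)[:2]-c;return (np.array([d@ex,d@ey])-L).round(4),w.sum().round()
for L in([-.063,.04],[-.063,-.04],[.063,.024],[.063,-.024]): print(L,"housing",hole(B,np.array(L),.055,2),"cover",hole(A,np.array(L),zc+.006,2))
E
```

```text
housing stripe before/now, cover stripe
(np.float64(202.16207951070336), np.float64(204.19571865443424)) 163.5 [0.4932 0.0284]
(np.float64(nan), np.float64(nan)) 0.0 [nan nan]
(np.float64(203.7319587628866), np.float64(197.06701030927834)) 194.0 [0.4948 0.0227]
housing -x edge (scene0), -y edge:
cover outline -x edge, red falls outward at z underside [np.float64(76.0), np.float64(75.5), np.float64(75.0), np.float64(77.0), np.float64(81.0), np.float64(77.5)]
cover -y edge [np.float64(54.0), np.float64(51.5), np.float64(50.0), np.float64(58.5), np.float64(57.5), np.float64(54.5), np.float64(47.0)]
cover +x edge [np.float64(73.0), np.float64(87.0), np.float64(87.0)]
[-0.063, 0.04] housing (array([0.0117, 0.0115]), np.float64(381.0)) cover (array([0.0034, 0.0091]), np.float64(1083.0))
[-0.063, -0.04] housing (array([-0.0066, -0.0055]), np.float64(119.0)) cover (array([-0.008 , -0.0093]), np.float64(666.0))
[0.063, 0.024] housing (array([-0.0067, -0.0038]), np.float64(1536.0)) cover (array([0.0002, 0.0099]), np.float64(484.0))
[0.063, -0.024] housing (array([-0.0081, -0.0055]), np.float64(286.0)) cover (array([-0.001 , -0.0071]), np.float64(211.0))<stdin>:7: RuntimeWarning: invalid value encountered in scalar divide
```

```bash
python3 - <<'E'
from h import *
A=cv2.imread("pics/fin_s.png").astype(float);B=cv2.imread("pics/scene0.png").astype(float)
def r(im):return ((im[...,2]+im[...,1]-2*im[...,0])/im.sum(2)*100).round().astype(int)
print("house0");print(r(B)[200:209,196:209]);print("now");print(r(A)[190:209,196:209]);print(A.sum(2)[190:202,196:209].astype(int))
E
```

```text
house0
[[-73 -71 -73 -70 -66 -74 -75 -73 -77 -75 -69 -75 -75]
 [-76 -67 -56 -41 -39 -51 -62 -69 -73 -68 -77 -81 -65]
 [-74 -63 -31   0   7  -6 -29 -49 -59 -68 -71 -75 -62]
 [-76 -54 -17  19  35  34  18  -4 -29 -48 -64 -74 -66]
 [-74 -59 -36  -5  19  41  49  38  18 -11 -43 -63 -71]
 [-78 -67 -65 -46 -18  10  36  46  39  11 -28 -64 -72]
 [-81 -75 -88 -69 -56 -34  -9   7   8 -10 -42 -63 -71]
 [-74 -65 -72 -68 -70 -66 -52 -43 -39 -51 -65 -72 -74]
 [-71 -53 -53 -52 -55 -70 -81 -67 -68 -72 -73 -77 -76]]
now
[[  8   8   8   8   8   8   8   8   8   9   7   8   7]
 [  8   7   7   7   7   8   8   8   8   8   8   8   7]
 [  8   8   7   7   7   7   8   8   8   8   8   8   7]
 [  8   7   7   8   8   8   8   9   9   8   8   7   7]
 [  7   8  10  11  13  12  11  10   9   9   8   7   7]
 [  8   9  13  21  29  31  25  19  15  12  10   9   8]
 [  7   7  11  20  30  38  39  37  33  22  14   9   8]
 [ -4   1   5  10  16  20  26  36  44  33  17  10   8]
 [-33 -19  -7   2   7  10  15  22  29  25  16  10   8]
 [-65 -53 -30 -12  -1   5   9  13  14  13  10   9   7]
 [-74 -69 -58 -35 -19  -8   1   7   8   9  
[... 413 characters left out ...]
6 -62 -69 -76 -71 -73 -71 -74 -73 -78]]
[[444 513 561 552 490 424 367 326 309 302 301 283 236]
 [529 561 588 593 569 516 457 386 333 307 298 283 232]
 [527 549 580 596 594 576 529 442 356 312 298 274 220]
 [532 547 548 547 544 535 501 417 339 304 292 269 210]
 [508 505 461 420 399 394 378 341 310 296 295 275 227]
 [408 393 351 301 275 270 275 285 294 300 312 310 294]
 [318 321 308 281 261 253 257 277 303 340 385 411 422]
 [255 282 301 304 306 319 338 349 360 403 478 532 548]
 [199 232 261 285 317 372 423 441 447 478 538 580 597]
 [175 179 194 225 269 331 394 446 491 530 569 592 605]
 [148 140 137 155 186 234 297 363 432 492 541 573 588]
 [123 116 122 130 141 161 199 253 320 382 443 496 530]]
```

```bash
python3 - <<'E'
from h import *
A=cv2.imread("pics/fin_s.png");B=cv2.imread("pics/scene0.png")
f=lambda i:cv2.convertScaleAbs(cv2.resize(i[170:215,185:257],(792,495),interpolation=cv2.INTER_LANCZOS4)[:, :],alpha=1.3,beta=0)
a,b=f(A),f(B)
cv2.imwrite("pics/cmp.png",np.vstack([cv2.resize(a,(480,300)),cv2.resize(b,(480,300))]))
E
```

```text
(no output)
```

View pics/cmp.png

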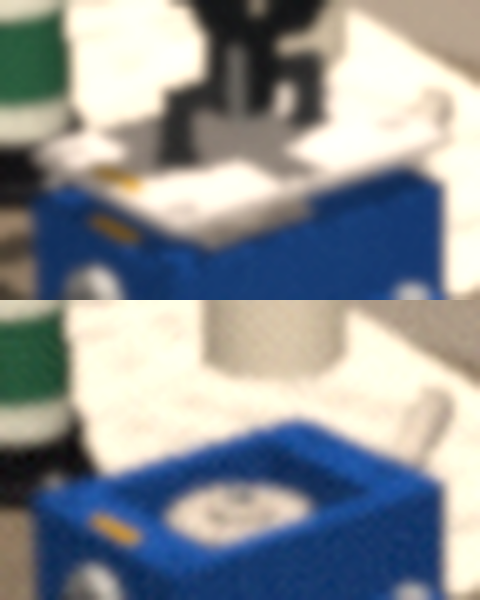

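The comparison shows the cover's left, front and right corners directly above the housing's: 35, 208 and 445 against 35, 207 and 441 scaled px. By the stripes it is about 1 mm off and 2 mm high. A last trim, then hold.

Request:
play_rows(
  plan=[
    {"dx": -0.003,"dy": -0.002,"dz": 0.006,"rx": 0,"ry": 0,"rz": 0,"jaw": -1},
    {"dx": -0.007,"dy": -0.004,"dz": 0.013,"rx": 0,"ry": 0,"rz": 0,"jaw": -1},
    {"dx": -0.007,"dy": -0.004,"dz": 0.013,"rx": 0,"ry": 0,"rz": 0,"jaw": -1},
    {"dx": -0.007,"dy": -0.004,"dz": 0.013,"rx": 0,"ry": 0,"rz": 0,"jaw": -1},
    {"dx": -0.007,"dy": -0.004,"dz": 0.013,"rx": 0,"ry": 0,"rz": 0,"jaw": -1},
    {"dx": -0.007,"dy": -0.004,"dz": 0.013,"rx": 0,"ry": 0,"rz": 0,"jaw": -1},
    {"dx": -0.007,"dy": -0.004,"dz": 0.013,"rx": 0,"ry": 0,"rz": 0,"jaw": -1},
    {"dx": -0.007,"dy": -0.004,"dz": 0.013,"rx": 0,"ry": 0,"rz": 0,"jaw": -1},
  ],
)

```text
t: 11.18
ee_pos: [0.563, 0.0272, 0.0884]
eef_rot: [0.998, -0.058, 0.0, 0.0]
ft_force: [-0.3, -0.0, -2.1]
opening: 0.0109
gripper_force: 59.6
```

```bash
python3 - <<'E'
from h import *
P=[]
for i in range(6): viewer.grab_frame("scene"); P.append(read_state()["ee_pos"])
st();p=np.mean(P,0);print(p.round(4),np.std(P,0).round(4))
if abs(p[2]-.0887)<.0015: print(arm.hand_in())
E
```

```text
t 11.4833 p [0.563  0.0272 0.0884] yaw -96.68 z [ 0. -0. -1.] F [ 0.3  1.  -2.8] T [ 0.03  0.02 -0.05] op 0.010926375414436994 59.59407448768616
[0.563  0.0272 0.0884] [0. 0. 0.]
the job is handed in; nothing more can be done
None
```

I pressed the nozzle cap fully down and it sprang back; the cover is now held level about 15 mm above the housing, stripe over stripe, with the holes lined up to within an estimated 1–2 mm (judged from the stripes and corners, since the top view was blocked), and I handed the job in at about 11.5 s.

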